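# Load the shielded sample under the detector

### The arm

A 7-joint arm with a two-finger parallel gripper is mounted at the origin on the work surface. World frame = base frame: x ahead of the robot, y to its left, z up, the work surface at z = 0. Lengths are in m, angles in rad, forces in N, time in s.
With the tool pointing down it reaches from about 0.35 to 0.9 m from the base axis. Payload 8.1 kg.
Tool frame: the origin (TCP) lies at the very end of the fingers, on their centre line; the grasp point (between the pads) lies 19 mm behind it (grip_point_offset is the distance from the TCP to the grasp point, in m); z points along the fingers, x is the direction in which the jaws open and shut, and the axes are right-handed (so a half turn about z gives the same grasp; the last joint's range is limited). The gripper opens to 92 mm and grips with 3 to 60 N. Pads are 19 mm wide; open, the fingers measure 130 mm over their backs; the gripper's body (75 mm by 190 mm) begins 47 mm behind the grasp point.
Start: joints at [1.241, 0.434, 0.025, 1.573, -0.012, 1.134, -0.075], TCP at [0.141, -0.609, 0.227] pointing down, gripper open.
Joint ranges: [-2.62, 2.62], [-0.44, 2.09], [-1.27, 1.32], [0.08, 2.57], [-1.32, 4.46], [0.12, 2], [-2.74, 2.74]. Speed limits (rad/s): [2.22, 2.22, 3.01, 3.01, 3.14, 3.14, 3.14].

### API

Orientations are given as a rotation vector (axis times angle).
In Python, from cell import observe, get_image, camera_model, sign_off, grip_point_offset gives the robot as it stands.
- The arm moves only by the tool play_rows, never from a script. Its argument "rows" is a list of rows, each a list of 7 numbers: the shift along the tool's x, y, z as a fraction of full scale, then the turn, a rotation vector about the tool's x, y, z as a fraction of full scale, then the closure, from -1 (fully open) to 1 (shut). A call has 1 to 5 rows; each row shifts and turns the pose as measured when the row begins, along the tool's axes as they then stand; what a row does not reach is not made up. Full scale, the value 1, is 0.15 m for a shift and 0.5 rad for a turn. A row lasts 1/10 s, in which the tool goes at most 50 mm and 8.59 degrees, less where a joint would pass 70% of its speed; a pose out of reach is approached as far as the arm can. A call with a number of a shift or a turn outside -1 to 1 is refused whole. A call with a gripper value outside its range is refused whole. The fingers move at their own pace and stop on an object; "force" is the grip in N (left out, the last holds). Time passes only in rows, so rows that do not move let the fingers close. It gives the time, the measured TCP pose, the force and the opening at its end, in the units of the state.
- observe(): the state, without advancing time (a new reading comes with each control period).
- get_image(name): name is "side" or "top"; returns the picture (420x560x3 uint8, blue, green, red); there is no depth.
- camera_model(name): a dict with "K" (3x3 intrinsics, pixels), "R" (3x3) and "t" (3): a world point X has camera coordinates R X + t. Camera axes: x right, y down, z forward; pixel columns grow to the right and rows downward; lengths in m; the calibration is good to about 2 mm. A picture is of the moment at which its call begins. camera_model takes no time and is no camera call.
- sign_off(): hands the job in, once; it reports no verdict.
The state is a dict: "clock": time; "joints": joint angles; "dq": joint speeds; "joint_efforts": joint torques, N m; "position": TCP position; "ee_rot": TCP orientation; "force": force on the tool from outside, world axes, zero at the start; "ft_torque": the same for the moment, N m; "width": opening from 0.0 (shut) to 1.0 (fully open).
Only numpy, scipy, OpenCV 4.12 (cv2) and the standard library are available. Lean on these libraries where they do the work, as an engineer would, in place of code of your own. Each camera call takes 0.05 s, during which the arm holds its last target.

### The job

Get the sample ready for counting: lift the lid off the pot on the slide's carriage by its knob and set it down, without dropping it, flat and knob up in the middle of the steel tray. Then push the carriage along its slide, under the detector, until the sprung latch clicks in behind it and it stays fully home when you let go; push gently and do not ram it against the end stop. Leave the jars, the beaker and the spare pot where they are.

Things in the scene. Friction and masses are not known exactly. Their poses are not given: they have to be found in the camera images.
- lid_knob (a point): Centre of the round black knob (26 mm across, 20 mm high, on a 14 mm stem) of the loose grey lid, about 0.45 kg, on the carriage's pot. Flange 84 mm across, 9 mm thick; a 62 mm plug under it drops 6 mm into the pot. The knob's centre is 35 mm above the plug's underside, 20 mm above the flange's top. z is up. A spare pot on the bench has the same lid: leave that one.
- push_plate (a point): Centre of the rear face of the upright plate at the carriage's tail (66 mm wide, 50 mm high, 22 to 72 mm above the bench). Its x axis is the push direction, z up. The carriage (0.9 kg) slides between low rails; its pot is centred 144 mm ahead. Behind the plate the bed is clear for 8 mm or more, then a bar 22 mm high crosses it: keep fingertips 30 mm or more above the bench.
- pot_mouth (a point): Centre of the carriage pot's rim, 79 mm above the bench (84 mm across); x = push direction. A blue portal 190 mm wide, 300 mm high straddles the slide ahead; its detector, 80 mm across, ends 91 mm above the bench, so only the open pot passes. The portal's place along the bed is not reported: the pot's home, on the detector's axis, is 145 to 225 mm ahead of its start, to be found by feel.
- tray_in (a point): Centre of the inner floor (3 mm above the bench) of the shallow steel tray, 170 x 170 mm with a rim 12 mm high. z is up. The lid lying flat in it has its knob's centre 35 mm above this point.
- latch_pawl (a joint): Sprung pawl on the portal's foot, left of the slide seen in the push direction (rad): 0 = closed, about 0.2 while the carriage's side lug pushes it aside, 0 again once clicked in behind the lug, which then cannot return. Pushing the carriage takes 2 to 6 N, then 8 to 14 N over the last 55 mm against the pawl; it eases briefly at the click, then comes a firm stop within 4 mm.
- ready_plunger (a joint): Brass spring plunger in the end stop (m): 0 = out; the carriage's nose presses it in over the last 9 mm; 0.009 at the firm stop. The latch clicks at about 0.0065; latched and let go it rests at 0.005 to 0.0065.
- jar_a: Small capped sample jar, 60 mm across and 62 mm high; origin at the centre of its underside. Leave it alone.
- jar_b: A second jar like jar_a. Leave it alone.
- marinelli: Wide white-lidded plastic beaker, 120 mm across and 80 mm high; origin at the centre of its underside. Leave it alone.
- spare_pot: Spare grey pot with its lid on, 84 mm across, 94 mm high with its knob; origin at the centre of its underside. It stands on the bench, not on the slide. Leave it alone.
Not all that is in view belongs to the job. What is shaped like the part that bears lid_knob but blue is not meant.

How it is judged:
On the way:
1. the lid lies on the tray, knob up, let go (horizontal distance between lid_knob and tray_in below 0.045 m and z of lid_knob in the frame of tray_in below 0.042 m and angle between lid_knob's own z axis and vertical below 0.1 rad and contact force between lid and the fingers below 0.1 N), for 0.2 s.
At the end, for the whole second after the job is handed in: The carriage is latched home and at rest: plunger held in over 4 mm, pawl closed (under 0.06 rad). The lid lies on the tray's floor, knob up (tilt under 0.1 rad), its centre within 45 mm of the tray's, at rest (value of joint ready_plunger above 0.004 m and value of joint latch_pawl below 0.06 rad and linear speed of each of carriage, lid below 0.01 m/s and horizontal distance between lid_knob and tray_in below 0.045 m and z of lid_knob in the frame of tray_in below 0.042 m and angle between lid_knob's own z axis and vertical below 0.1 rad); the robot touches nothing.
It fails at once if the robot rammed the carriage (pushed it with over 35 N) (contact force between carriage and the fingers above 35 N or contact force between carriage and the arm above 35 N).
It fails at once if the lid was dropped or thrown (linear speed of lid above 0.5 m/s and contact force between lid and the fingers below 0.05 N).
It fails at once if a jar, the beaker or the spare pot was moved more than 20 mm (distance of any of jar_a, jar_b, marinelli, spare_pot from where it was at the start of the episode above 0.02 m).
It also fails if it takes over 67 s, if anything falls off the work surface, if the arm or the gripper's body presses on something with over 40 N, if the wrist force passes 120 N, or if a joint passes its speed limit or range.

## Working session

There is one attempt and no reset: what is moved stays moved. The work goes in short steps, Python scripts to look and compute and a tool call to move; the robot and the scene stay as the last step left them, time stands still between calls to the robot, and variables do not carry over. Pictures are saved under pics/ and viewed, and the job is handed in when it is done.

Besides the shell and the picture viewer there is one more tool, called after "Emit:" as a command line: name --pt "numbers of a row" for each row, then --argument value for the rest. play_rows: Moves the arm, as the interface text tells. Its arguments: {"type":"object","properties":{"rows":{"type":"array","items":{"type":"array","items":{"type":"number"}}},"force":{"type":"number"}},"required":["rows"]}

```bash
mkdir -p pics; ls; python3 - <<'E'
from cell import *
import cv2,numpy as np
for n in("side","top"):
    cv2.imwrite(f"pics/{n}0.png",get_image(n)); c=camera_model(n)
    R=np.array(c["R"]);t=np.array(c["t"]);print(n,np.round(c["K"],1).tolist(),np.round(R,3).tolist(),"cam at",np.round(-R.T@t,3))
print(observe(),grip_point_offset)
E
```

```text
pics
side [[394.5, 0.0, 280.7], [0.0, 394.5, 210.0], [0.0, 0.0, 1.0]] [[0.968, -0.25, -0.022], [-0.161, -0.554, -0.817], [0.193, 0.794, -0.576]] cam at [ 0.378 -0.679  0.617]
top [[466.4, 0.0, 282.3], [0.0, 466.4, 210.1], [0.0, 0.0, 1.0]] [[0.046, -0.999, 0.002], [-0.973, -0.045, -0.227], [0.227, 0.009, -0.974]] cam at [ 3.180e-01 -1.000e-03  1.132e+00]
{'clock': 0.1, 'joints': array([ 1.24138918,  0.43513354,  0.02497735,  1.57398885, -0.01160826,
        1.13401726, -0.07512745]), 'dq': array([-0.00128751, -0.00203051,  0.00055918, -0.00220749,  0.00182122,
        0.0002146 ,  0.00180867]), 'joint_efforts': array([ 2.10524202e-03, -6.69125605e+01,  9.87332426e-01, -3.15148401e+01,
       -6.05575950e-02,  3.74622701e-02,  4.94030724e-05]), 'position': array([ 0.14038876, -0.60856035,  0.22604246]), 'ee_rot': array([-2.45784451e+00,  1.95543754e+00,  1.83509263e-03]), 'force': array([ 0.62281502,  0.21604041, -0.27196011]), 'ft_torque': array([ 0.01139415, -0.01859431,  0.018086  ]), 'width': 1.0017461045517428} 0.0188
```

View pics/side0.png

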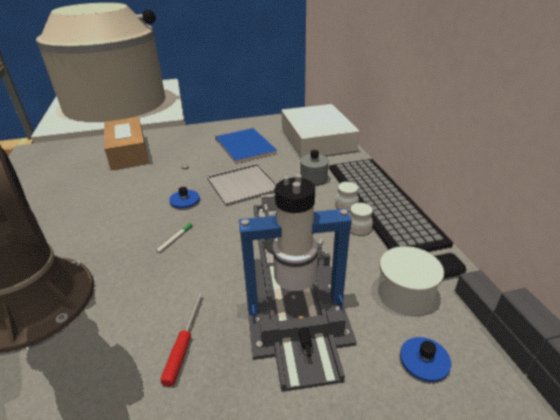

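View pics/top0.png

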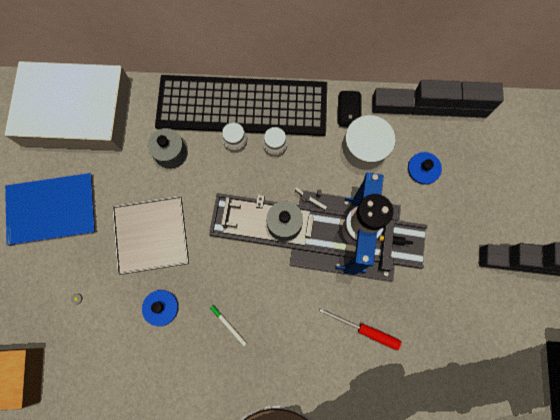

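The top view shows the slide running right (world -y). The carriage pot's grey lid has its black knob at (285,216), the push plate is near (225,214), and the portal is at (365,225). The steel tray is at (150,235).

Things that could be taken for the lid:
- grey lid on the slide (285,216): this is the one
- grey spare pot (164,143)
- blue lids at (425,167) and (160,308)

The blue mat (50,208) could be mistaken for the tray. I'll crop in close to check.

```bash
python3 - <<'E'
import cv2,numpy as np
t=cv2.imread("pics/top0.png");s=cv2.imread("pics/side0.png")
cv2.imwrite("pics/c1.png",cv2.resize(t[180:290,100:300],None,fx=4,fy=4,interpolation=cv2.INTER_CUBIC))
cv2.imwrite("pics/c3.png",cv2.resize(t[160:290,280:440],None,fx=4,fy=4,interpolation=cv2.INTER_CUBIC))
cv2.imwrite("pics/c2.png",cv2.resize(s[140:290,200:360],None,fx=4,fy=4,interpolation=cv2.INTER_CUBIC))
E
```

```text
(no output)
```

View pics/c1.png

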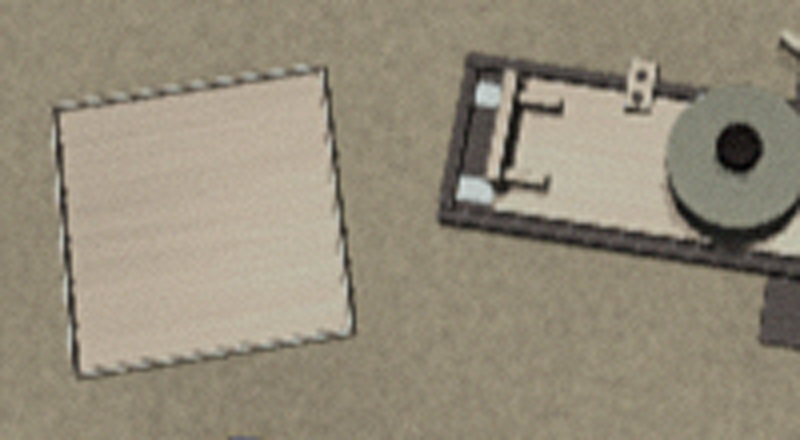

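View pics/c2.png

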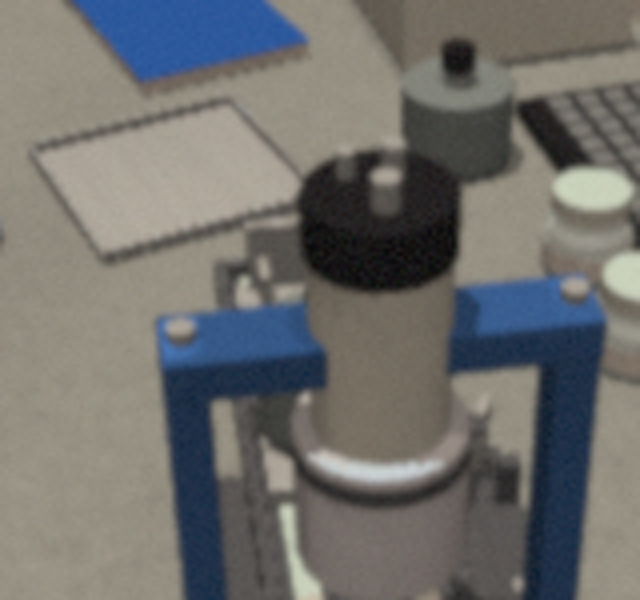

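View pics/c3.png

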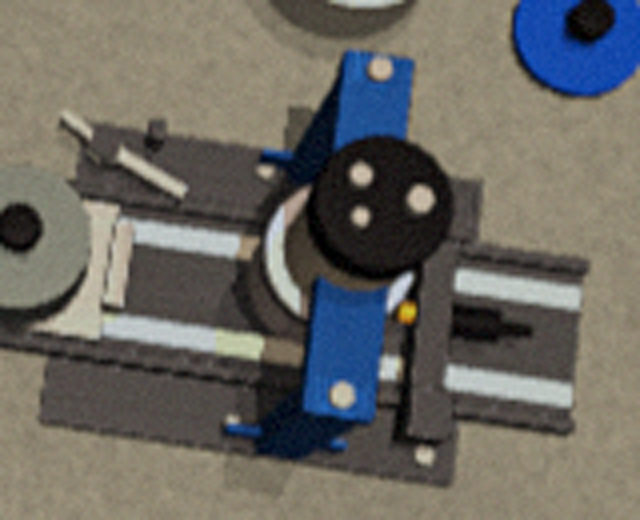

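The crops show the grey lid on the slide (knob at about (285,217)) and the steel tray with a dark rim. The push plate is a light bar at about (227,212). From the side, the detector hides the lid, so I'll measure in the top view.

```bash
cat > h.py <<'E'
import numpy as np,cv2
from cell import *
def ray(n,uv,z):
    c=camera_model(n);K,R,t=(np.array(c[k],float) for k in("K","R","t"));t=t.ravel()
    o=-R.T@t;d=R.T@np.linalg.solve(K,[uv[0],uv[1],1.]);return o+d*(z-o[2])/d[2]
def proj(n,X):
    c=camera_model(n);K,R,t=(np.array(c[k],float) for k in("K","R","t"));p=K@(R@X+t.ravel());return p[:2]/p[2]
E
python3 - <<'E'
from h import *
t=cv2.imread("pics/top0.png");hsv=cv2.cvtColor(t,cv2.COLOR_BGR2HSV);g=cv2.cvtColor(t,cv2.COLOR_BGR2GRAY)
# knob
m=np.zeros(g.shape,np.uint8);m[203:232,270:300]=(g[203:232,270:300]<55)*255
n,l,st,ce=cv2.connectedComponentsWithStats(m)
for i in range(1,n):
  if st[i,4]>30: print("knob px",st[i],ce[i],ray("top",ce[i],.113))
# flange: greenish gray, print some colors
for p in((275,215),(295,225),(255,215),(150,235),(200,280),(227,212)):print(p,t[p[1],p[0]],hsv[p[1],p[0]])
# tray via brightness/dark edges: 
sub=hsv.astype(int)
m2=((g>135)*255).astype(np.uint8);m2[:, :105]=0;m2[:,195:]=0;m2[:190]=0;m2[280:]=0
m2=cv2.morphologyEx(m2,cv2.MORPH_OPEN,np.ones((5,5)))
c=max(cv2.findContours(m2,0,2)[0],key=cv2.contourArea);r=cv2.minAreaRect(c);print("tray",r)
b=cv2.boxPoints(r);W=np.array([ray("top",p,.008) for p in b]);print(W.round(4),np.linalg.norm(np.diff(W,axis=0),axis=1),ray("top",r[0],.003),W.mean(0))
# pot circle
gb=cv2.medianBlur(g,3)
c=cv2.HoughCircles(gb[190:245,260:312],cv2.HOUGH_GRADIENT,1,20,param1=80,param2=10,minRadius=15,maxRadius=21)
print("circ",c, [ray("top",(x+260,y+190),.088) for x,y,_ in c[0][:2]])
E
```

```text
knob px [279 211  11  12 107] [284.10280374 216.51401869] [0.54111548 0.00298766 0.113     ]
(275, 215) [115 128 134] [ 21  36 134]
(295, 225) [117 133 134] [ 28  32 134]
(255, 215) [162 180 192] [ 18  40 192]
(150, 235) [155 174 185] [ 19  41 185]
(200, 280) [116 135 144] [ 20  50 144]
(227, 212) [42 44 50] [ 8 41 50]
tray ((150.09385681152344, 235.0477752685547), (66.71635437011719, 68.17686462402344), 83.2901611328125)
[[0.5711 0.4296 0.008 ]
 [0.5992 0.2641 0.008 ]
 [0.4359 0.2296 0.008 ]
 [0.4093 0.3899 0.008 ]] [0.16787231 0.16696415 0.16251761] [0.50335839 0.32965485 0.003     ] [0.50389523 0.32831954 0.008     ]
circ [[[24.5 31.5 19.3]]] [array([0.53497844, 0.0016615 , 0.088     ])]
```

```bash
python3 - <<'E'
from h import *
t=cv2.imread("pics/top0.png")
th=np.linspace(0,2*np.pi,60)
def ring(im,c,r,z,col):
    for a in th:
        p=proj("top",np.array([c[0]+r*np.cos(a),c[1]+r*np.sin(a),z]));q=((p-[205,175])*7+3).astype(int);cv2.circle(im,tuple(q),1,col,-1)
im=cv2.resize(t[175:255,205:315],None,fx=7,fy=7,interpolation=cv2.INTER_CUBIC)
c=(.541,.003)
ring(im,c,.042,.088,(0,0,255));ring(im,c,.013,.118,(0,255,255));ring(im,c,.042,.079,(255,0,0))
cv2.imwrite("pics/o1.png",im)
E
```

```text
(no output)
```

View pics/o1.png

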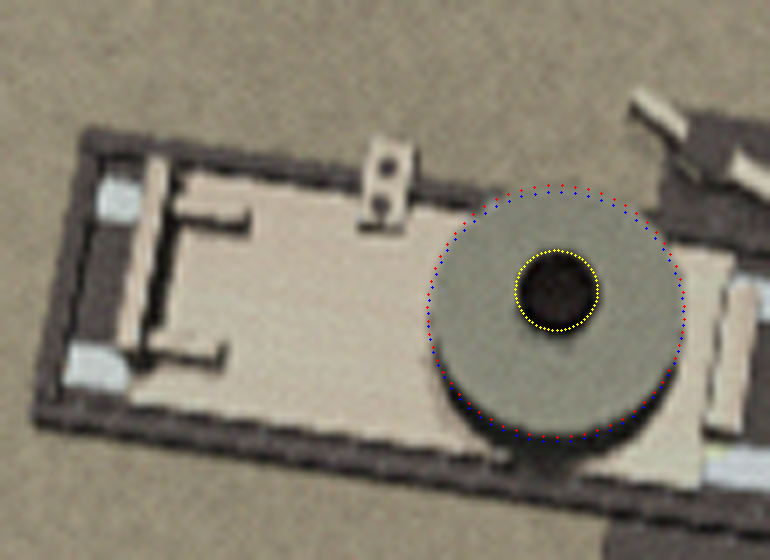

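The projected rings match the flange and the knob, so the lid is at (0.541, 0.003). Next I'll find the slide direction, the plate and the start moves.

```bash
python3 - <<'E'
from h import *
from scipy.spatial.transform import Rotation as Ro
a=ray("top",(210,235.7),.02);b=ray("top",(423,268),.02);d=b-a;print("rail",a,b,d/np.linalg.norm(d),np.arctan2(d[1],d[0]))
f=lambda x,y:(x/7+205,y/7+175)
p1=ray("top",f(146,157),.072);p2=ray("top",f(119,347),.072);e=p1-p2
print("plate",p1,p2,np.linalg.norm(e),(p1+p2)/2,"normal ang",np.arctan2(-e[0],e[1])*1)
k=np.array([.541,.003,0])
for u in(d/np.linalg.norm(d),np.array([e[1],-e[0],0])/np.linalg.norm(e)): u=u*(1 if u[1]<0 else -1);print(u,"pred plate",k-.144*u)
s=observe();R=Ro.from_rotvec(s["ee_rot"]).as_matrix();print(R.round(3))
E
```

```text
rail [0.5057168  0.18003186 0.02      ] [ 0.45160398 -0.33244753  0.02      ] [-0.10500648 -0.99447154  0.        ] -1.6759967472049178
plate [0.58949856 0.14179146 0.072     ] [0.52429858 0.14592369 0.072     ] 0.06533079945721815 [0.55689857 0.14385757 0.072     ] normal ang -1.6340894669418424
[-0.10500648 -0.99447154  0.        ] pred plate [0.55612093 0.1462039  0.        ]
[-0.06325089 -0.99799766  0.        ] pred plate [0.55010813 0.14671166 0.        ]
[[ 0.225 -0.974 -0.   ]
 [-0.974 -0.225  0.001]
 [-0.001  0.    -1.   ]]
```

```bash
cat > plan.py <<'E'
from h import *
from scipy.spatial.transform import Rotation as Ro
def tgtR(u):
    # tool x = perpendicular to push dir, z down
    x=np.array([np.cos(u),np.sin(u),0]);z=np.array([0,0,-1.]);return np.c_[x,np.cross(z,x),z]
A=-0.1052
def plan(p,ang=A,step=.04,grip=-1):
    s=observe();P=s["position"].copy();R=Ro.from_rotvec(s["ee_rot"]);T=Ro.from_matrix(tgtR(ang))
    print("clk",round(s["clock"],2),"pos",P.round(4),"F",s["force"].round(1),"w",round(s["width"],3),"j",s["joints"].round(2))
    p=np.array(p,float);rv=(R.inv()*T).as_rotvec()
    n=int(max(1,np.ceil(np.linalg.norm(p-P)/step),np.ceil(np.linalg.norm(rv)/.13)))
    for i in range(n):
        r=Ro.from_rotvec(rv/n);d=R.inv().apply((p-P)/n)/.15
        print(i,(d.round(3)+0).tolist()+((rv/n/.5).round(3)+0).tolist()+[grip]);R=R*r
E
python3 -c "
from plan import *
plan((.36,-.3,.40),ang=-.9)"
```

```text
clk 0.1 pos [ 0.1404 -0.6086  0.226 ] F [ 0.6  0.2 -0.3] w 1.002 j [ 1.24  0.44  0.02  1.57 -0.01  1.13 -0.08]
0 [-0.152, -0.172, -0.105, 0.0, 0.0, -0.081, -1]
1 [-0.145, -0.178, -0.105, 0.0, 0.0, -0.081, -1]
2 [-0.138, -0.183, -0.105, 0.0, 0.0, -0.081, -1]
3 [-0.131, -0.189, -0.105, 0.0, 0.0, -0.081, -1]
4 [-0.123, -0.194, -0.105, 0.0, 0.0, -0.081, -1]
5 [-0.115, -0.199, -0.105, 0.0, 0.0, -0.081, -1]
6 [-0.107, -0.203, -0.105, 0.0, 0.0, -0.081, -1]
7 [-0.098, -0.207, -0.105, 0.0, 0.0, -0.081, -1]
8 [-0.09, -0.211, -0.105, 0.0, 0.0, -0.081, -1]
9 [-0.081, -0.215, -0.105, 0.0, 0.0, -0.081, -1]
10 [-0.073, -0.218, -0.105, 0.0, 0.0, -0.081, -1]
```

Emit:
play_rows --pt "-0.15 -0.17 -0.11 0 0 -0.08 -1" --pt "-0.15 -0.18 -0.11 0 0 -0.08 -1" --pt "-0.14 -0.18 -0.11 0 0 -0.08 -1" --pt "-0.13 -0.19 -0.11 0 0 -0.08 -1" --pt "-0.12 -0.19 -0.11 0 0 -0.08 -1" --force 20

```text
clock: 0.6
position: [0.237, -0.4653, 0.3056]
ee_rot: [-2.636, 1.702, 0.017]
force: [0.9, 0.2, -0.3]
width: 1.002
```

Emit:
play_rows --pt "-0.12 -0.2 -0.11 0 0 -0.08 -1" --pt "-0.11 -0.2 -0.11 0 0 -0.08 -1" --pt "-0.1 -0.21 -0.11 0 0 -0.08 -1" --pt "-0.09 -0.21 -0.11 0 0 -0.08 -1" --pt "-0.08 -0.21 -0.11 0 0 -0.08 -1"

```text
clock: 1.1
position: [0.3387, -0.3178, 0.3909]
ee_rot: [-2.798, 1.417, 0.021]
force: [0.5, -0.4, -0.6]
width: 1.001
```

```bash
python3 -c "
from plan import *
plan((.40,0.0,.38))"
```

```text
clk 1.1 pos [ 0.3387 -0.3178  0.3909] F [ 0.5 -0.4 -0.6] w 1.001 j [ 0.85  0.09 -0.23  1.63  0.02  1.43 -0.32]
0 [-0.163, -0.176, 0.01, -0.001, 0.003, -0.185, -1]
1 [-0.146, -0.19, 0.01, -0.001, 0.003, -0.185, -1]
2 [-0.128, -0.203, 0.009, -0.001, 0.003, -0.185, -1]
3 [-0.108, -0.214, 0.009, -0.001, 0.003, -0.185, -1]
4 [-0.088, -0.223, 0.009, -0.001, 0.003, -0.185, -1]
5 [-0.067, -0.23, 0.009, -0.001, 0.003, -0.185, -1]
6 [-0.046, -0.235, 0.008, -0.001, 0.003, -0.185, -1]
7 [-0.024, -0.239, 0.008, -0.001, 0.003, -0.185, -1]
8 [-0.002, -0.24, 0.008, -0.001, 0.003, -0.185, -1]
```

Emit:
play_rows --pt "-0.16 -0.18 0.01 0 0 -0.19 -1" --pt "-0.15 -0.19 0.01 0 0 -0.19 -1" --pt "-0.13 -0.2 0.01 0 0 -0.19 -1" --pt "-0.11 -0.21 0.01 0 0 -0.19 -1" --pt "-0.09 -0.22 0.01 0 0 -0.19 -1"

```text
clock: 1.6
position: [0.3718, -0.134, 0.3859]
ee_rot: [-3.058, 0.69, 0.014]
force: [0.4, 0.5, -0.2]
width: 1.002
```

Emit:
play_rows --pt "-0.07 -0.23 0.01 0 0 -0.19 -1" --pt "-0.05 -0.24 0.01 0 0 -0.19 -1" --pt "-0.02 -0.24 0.01 0 0 -0.19 -1" --pt "0 -0.24 0.01 0 0 -0.19 -1"

```text
clock: 2.0
position: [0.392, 0.0154, 0.3801]
ee_rot: [-3.133, 0.075, 0.013]
force: [1.4, -0.9, 0.0]
width: 0.996
```

```bash
python3 -c "
from plan import *
plan((.541,0.003,.18),step=.045)"
```

```text
clk 2.0 pos [0.392  0.0154 0.3801] F [ 1.4 -0.9  0. ] w 0.996 j [ 0.48 -0.01 -0.62  1.77 -0.02  1.39 -0.19]
0 [0.168, 0.007, 0.221, -0.002, 0.003, 0.019, -1]
1 [0.168, 0.006, 0.221, -0.002, 0.003, 0.019, -1]
2 [0.167, 0.004, 0.221, -0.002, 0.003, 0.019, -1]
3 [0.167, 0.002, 0.222, -0.002, 0.003, 0.019, -1]
4 [0.167, 0.0, 0.222, -0.002, 0.003, 0.019, -1]
5 [0.166, -0.002, 0.222, -0.002, 0.003, 0.019, -1]
```

Emit:
play_rows --pt "0.17 0.01 0.22 0 0 0.02 -1" --pt "0.17 0.01 0.22 0 0 0.02 -1" --pt "0.17 0 0.22 0 0 0.02 -1" --pt "0.17 0 0.22 0 0 0.02 -1" --pt "0.16 0 0.22 0 0 0.02 -1"

```text
clock: 2.5
position: [0.5217, 0.0138, 0.2141]
ee_rot: [-3.132, 0.133, -0.005]
force: [0.6, 0.1, 0.6]
width: 0.997
```

```bash
python3 -c "
from plan import *
plan((.541,0.003,.135),step=.03)
cv2.imwrite('pics/t1.png',get_image('top')[150:300,200:400].repeat(4,0).repeat(4,1))"
```

```text
clk 2.5 pos [0.5217 0.0138 0.2141] F [0.6 0.1 0.6] w 0.997 j [ 0.35  0.35 -0.62  1.8   0.22  1.06 -0.43]
0 [0.044, 0.021, 0.176, -0.004, -0.002, 0.013, -1]
1 [0.045, 0.021, 0.176, -0.004, -0.002, 0.013, -1]
2 [0.045, 0.02, 0.176, -0.004, -0.002, 0.013, -1]
```

View pics/t1.png

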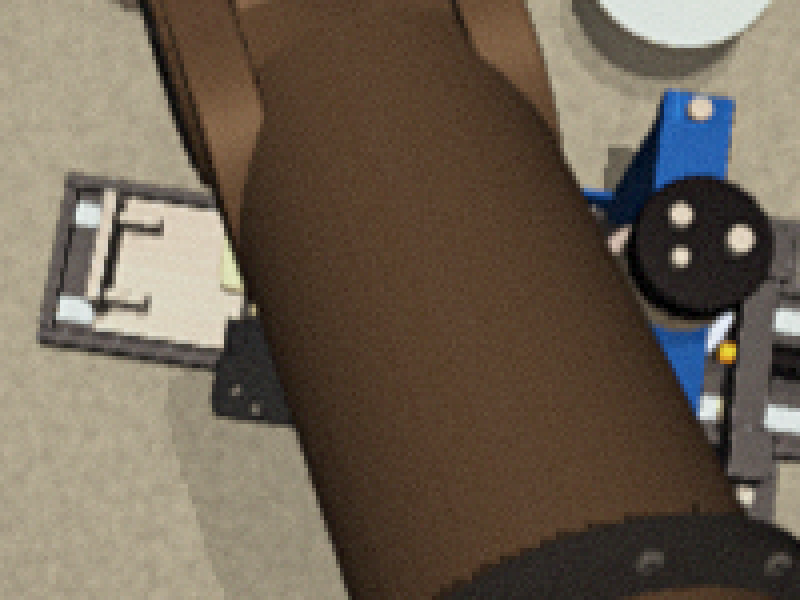

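```bash
python3 -c "
from plan import *
cv2.imwrite('pics/s1.png',get_image('side'))"
```

```text
(no output)
```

View pics/s1.png

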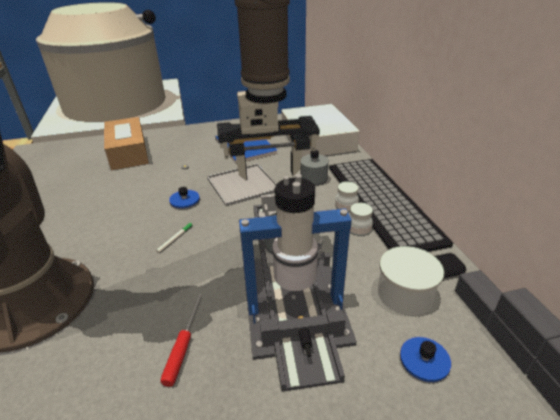

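The side view shows the gripper well clear behind the detector, with the open fingertips at about (243,180) and (293,172). I'll carry on down.

Emit:
play_rows --pt "0.04 0.02 0.18 0 0 0.01 -1" --pt "0.04 0.02 0.18 0 0 0.01 -1" --pt "0.04 0.02 0.18 0 0 0.01 -1" --pt "0 0 0 0 0 0 -1"

```text
clock: 3.0
position: [0.5371, 0.0031, 0.1281]
ee_rot: [-3.13, 0.157, 0.008]
force: [-0.6, -0.2, 0.6]
width: 1.002
```

```bash
python3 -c "
from plan import *
plan((.541,0.003,.094),step=.012)"
```

```text
clk 3.0 pos [0.5371 0.0031 0.1281] F [-0.6 -0.2  0.6] w 1.002 j [ 0.32  0.47 -0.57  1.87  0.3   0.9  -0.49]
0 [0.009, 0.0, 0.076, -0.005, 0.004, 0.003, -1]
1 [0.009, 0.0, 0.076, -0.005, 0.004, 0.003, -1]
2 [0.009, 0.0, 0.076, -0.005, 0.004, 0.003, -1]
```

Emit:
play_rows --pt "0.01 0 0.076 -0.005 0.004 0 -1" --pt "0.01 0 0.076 -0.005 0.004 0 -1" --pt "0.01 0 0.05 -0.005 0.004 0 -1" --pt "0 0 0 0 0 0 -1"

```text
clock: 3.4
position: [0.5428, 0.0037, 0.0998]
ee_rot: [3.137, -0.156, 0.009]
force: [-0.3, 0.5, -0.3]
width: 0.998
```

```bash
python3 -c "
from plan import *
plan((.541,0.003,.094),step=.012)"
```

```text
clk 3.4 pos [0.5428 0.0037 0.0998] F [-0.3  0.5 -0.3] w 0.998 j [ 0.29  0.51 -0.54  1.89  0.35  0.83 -0.53]
0 [-0.012, 0.006, 0.039, 0.001, -0.011, 0.011, -1]
```

Emit:
play_rows --pt "-0.012 0.006 0.04 0 -0.01 0.01 -1" --pt "0 0 0 0 0 0 -1"

```text
clock: 3.6
position: [0.5412, 0.0032, 0.0942]
ee_rot: [3.137, -0.164, 0.002]
force: [0.5, -0.2, -0.4]
width: 0.999
```

Emit:
play_rows --pt "0 0 0 0 0 0 1" --pt "0 0 0 0 0 0 1" --pt "0 0 0 0 0 0 1" --pt "0 0 0 0 0 0 1" --pt "0 0 0 0 0 0 1" --force 25

```text
clock: 4.1
position: [0.5418, 0.0033, 0.0952]
ee_rot: [3.137, -0.165, 0.004]
force: [0.4, 0.7, -0.7]
width: 0.612
```

Emit:
play_rows --pt "0 0 0 0 0 0 1" --pt "0 0 0 0 0 0 1" --pt "0 0 0 0 0 0 1" --pt "0 0 0 0 0 0 1" --pt "0 0 0 0 0 0 1"

```text
clock: 4.6
position: [0.5424, 0.0032, 0.0954]
ee_rot: [3.137, -0.165, 0.006]
force: [-0.6, 0.1, 0.6]
width: 0.277
```

Emit:
play_rows --pt "0 0 0 0 0 0 1" --pt "0 0 0 0 0 0 1" --pt "0 0 -0.03 0 0 0 1" --pt "0 0 -0.06 0 0 0 1" --pt "0 0 -0.1 0 0 0 1" --force 30

```text
clock: 5.1
position: [0.5394, 0.0027, 0.1224]
ee_rot: [3.136, -0.164, -0.005]
force: [0.4, 0.6, -5.1]
width: 0.269
```

Emit:
play_rows --pt "0 0 -0.12 0 0 0 1" --pt "0 0 -0.12 0 0 0 1" --pt "0 0 -0.12 0 0 0 1" --pt "0 0 0 0 0 0 1"

```text
clock: 5.5
position: [0.5373, 0.003, 0.1803]
ee_rot: [3.136, -0.163, -0.01]
force: [0.7, -0.2, -5.6]
width: 0.277
```

```bash
python3 -c "
from plan import *
plan((.504,.32,.16),step=.03,grip=1)
cv2.imwrite('pics/s2.png',get_image('side')[80:300,180:400].repeat(2,0).repeat(2,1))"
```

```text
clk 5.5 pos [0.5373 0.003  0.1803] F [ 0.7 -0.2 -5.6] w 0.277 j [ 0.33  0.41 -0.59  1.81  0.26  1.01 -0.46]
0 [-0.04, -0.189, 0.012, 0.0, 0.001, 0.0, 1]
1 [-0.04, -0.189, 0.012, 0.0, 0.001, 0.0, 1]
2 [-0.04, -0.189, 0.012, 0.0, 0.001, 0.0, 1]
3 [-0.04, -0.189, 0.012, 0.0, 0.001, 0.0, 1]
4 [-0.04, -0.189, 0.012, 0.0, 0.001, 0.0, 1]
5 [-0.04, -0.189, 0.012, 0.0, 0.001, 0.0, 1]
6 [-0.04, -0.189, 0.012, 0.0, 0.001, 0.0, 1]
7 [-0.04, -0.189, 0.012, 0.0, 0.001, 0.0, 1]
8 [-0.04, -0.189, 0.012, 0.0, 0.001, 0.0, 1]
9 [-0.04, -0.189, 0.012, 0.0, 0.001, 0.0, 1]
10 [-0.04, -0.189, 0.012, 0.0, 0.001, 0.0, 1]
```

View pics/s2.png

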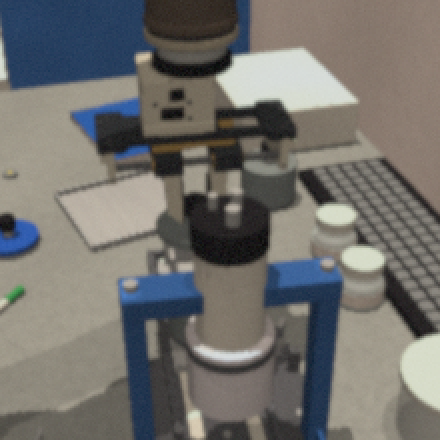

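The side view shows the grey lid hanging from the fingers at about crop (175,225), and the force reads -5.6 N, so the lid is held. I'll carry it to the tray.

Emit:
play_rows --pt "-0.02 -0.1 0 0 0 0 1" --pt "-0.04 -0.18 0 0 0 0 1" --pt "-0.04 -0.2 0 0 0 0 1" --pt "-0.04 -0.2 0 0 0 0 1" --pt "-0.04 -0.2 0 0 0 0 1"

```text
clock: 6.05
position: [0.5195, 0.1359, 0.1728]
ee_rot: [3.13, -0.178, -0.028]
force: [0.6, 0.6, -5.8]
width: 0.271
```

Emit:
play_rows --pt "-0.04 -0.2 0 0 0 0 1" --pt "-0.04 -0.2 0 0 0 0 1" --pt "-0.04 -0.2 0 0 0 0 1" --pt "-0.04 -0.2 0 0 0 0 1" --pt "-0.04 -0.2 0 0 0 0 1"

```text
clock: 6.55
position: [0.4993, 0.2961, 0.1654]
ee_rot: [3.126, -0.173, -0.044]
force: [0.4, 0.1, -5.8]
width: 0.271
```

```bash
python3 -c "
from plan import *
plan((.504,.329,.13),step=.03,grip=1)"
```

```text
clk 6.55 pos [0.4993 0.2961 0.1654] F [ 0.4  0.1 -5.8] w 0.271 j [-0.2   0.51 -0.61  1.7   0.31  1.06 -1.02]
0 [0.007, -0.112, 0.117, 0.012, 0.028, -0.006, 1]
1 [0.006, -0.111, 0.117, 0.012, 0.028, -0.006, 1]
```

Emit:
play_rows --pt "0.01 -0.1 0.12 0.01 0.02 -0.01 1" --pt "0.01 -0.1 0.12 0.01 0.02 -0.01 1" --pt "0 0 0 0.005 0.02 0 1"

```text
clock: 6.85
position: [0.4987, 0.3346, 0.1247]
ee_rot: [-3.135, 0.143, 0.004]
force: [-0.4, -0.5, -5.2]
width: 0.269
```

```bash
python3 -c "
from plan import *
plan((.504,.329,.045),step=.02,grip=1)"
```

```text
clk 6.85 pos [0.4987 0.3346 0.1247] F [-0.4 -0.5 -5.2] w 0.269 j [-0.27  0.57 -0.59  1.72  0.37  0.97 -1.1 ]
0 [0.008, 0.007, 0.106, -0.001, 0.001, 0.006, 1]
1 [0.008, 0.007, 0.106, -0.001, 0.001, 0.006, 1]
2 [0.008, 0.007, 0.106, -0.001, 0.001, 0.006, 1]
3 [0.008, 0.007, 0.106, -0.001, 0.001, 0.006, 1]
4 [0.008, 0.007, 0.106, -0.001, 0.001, 0.006, 1]
```

Emit:
play_rows --pt "0.01 0.01 0.11 0 0 0 1" --pt "0.01 0.01 0.11 0 0 0 1" --pt "0.01 0.01 0.11 0 0 0 1" --pt "0.01 0.01 0.1 0 0 0 1" --pt "0 0 0.02 0 0 0 1"

```text
clock: 7.35
position: [0.499, 0.3282, 0.0515]
ee_rot: [3.138, -0.138, -0.013]
force: [-0.6, -0.7, -5.7]
width: 0.275
```

```bash
python3 -c "
from plan import *
plan((.504,.329,.03),step=.02,grip=1)
cv2.imwrite('pics/s3.png',get_image('side')[80:300,180:400].repeat(2,0).repeat(2,1))"
```

```text
clk 7.35 pos [0.499  0.3282 0.0515] F [-0.6 -0.7 -5.7] w 0.275 j [-0.3   0.65 -0.55  1.78  0.43  0.84 -1.14]
0 [0.017, -0.004, 0.072, 0.001, 0.008, 0.018, 1]
1 [0.017, -0.004, 0.072, 0.001, 0.008, 0.018, 1]
```

View pics/s3.png

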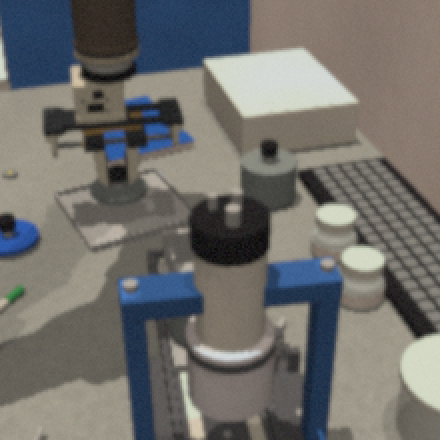

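The lid is level over the tray at crop (120,190). I'll lower it slowly until it touches.

Emit:
play_rows --pt "0.02 0 0.06 0 0.008 0 1" --pt "0.01 0 0.05 0 0.008 0 1" --pt "0 0 0.02 0 0 0 1" --pt "0 0 0 0 0 0 1"

```text
clock: 7.8
position: [0.5044, 0.3291, 0.0322]
ee_rot: [-3.138, 0.138, -0.004]
force: [0.2, 0.3, -5.2]
width: 0.275
```

```bash
python3 -c "
from plan import *
plan((.504,.329,.0255),step=.02,grip=1)"
```

```text
clk 7.8 pos [0.5044 0.3291 0.0322] F [ 0.2  0.3 -5.2] w 0.275 j [-0.31  0.68 -0.53  1.79  0.46  0.8  -1.16]
0 [-0.003, 0.001, 0.045, -0.002, -0.005, 0.035, 1]
```

Emit:
play_rows --pt "0 0 0.02 0 0 0 1" --pt "0 0 0.015 0 0 0 1" --pt "0 0 0 0 0 0 1"

```text
clock: 8.1
position: [0.5049, 0.3296, 0.0274]
ee_rot: [-3.137, 0.138, -0.005]
force: [-0.8, 0.4, -5.2]
width: 0.278
```

Emit:
play_rows --pt "0 0 0.01 0 0 0 1" --pt "0 0 0 0 0 0 1"

```text
clock: 8.3
position: [0.5049, 0.3297, 0.026]
ee_rot: [-3.136, 0.138, -0.006]
force: [0.2, -0.2, -5.6]
width: 0.274
```

Emit:
play_rows --pt "0 0 0.012 0 0 0 1" --pt "0 0 0 0 0 0 1"

```text
clock: 8.5
position: [0.5054, 0.3301, 0.0258]
ee_rot: [-3.136, 0.138, -0.008]
force: [0.6, 0.6, -6.4]
width: 0.276
```

Emit:
play_rows --pt "0 0 0.012 0 0 0 1" --pt "0 0 0 0 0 0 1"

```text
clock: 8.7
position: [0.5057, 0.3305, 0.0257]
ee_rot: [-3.135, 0.138, -0.01]
force: [-0.6, -0.6, -5.7]
width: 0.275
```

Emit:
play_rows --pt "0 0 0.02 0 0 0 1"

```text
clock: 8.8
position: [0.5062, 0.3309, 0.0249]
ee_rot: [-3.135, 0.138, -0.013]
force: [-11.7, -12.9, 42.3]
width: 0.276
```

Emit:
play_rows --pt "0 0 0.02 0 0 0 1"

```text
clock: 8.9
position: [0.5062, 0.331, 0.0249]
ee_rot: [-3.136, 0.138, -0.016]
force: [-13.4, -11.9, 42.2]
width: 0.275
```

Contact is confirmed. I'll relax the push and then open.

Emit:
play_rows --pt "0 0 -0.003 0 0 0 1" --pt "0 0 0 0 0 0 1"

```text
clock: 9.1
position: [0.5065, 0.3313, 0.0264]
ee_rot: [-3.135, 0.138, -0.018]
force: [-0.3, 0.6, -6.1]
width: 0.274
```

Emit:
play_rows --pt "0 0 0 0 0 0 -1" --pt "0 0 0 0 0 0 -1" --pt "0 0 0 0 0 0 -1" --pt "0 0 0 0 0 0 -1" --pt "0 0 0 0 0 0 -1"

```text
clock: 9.6
position: [0.5075, 0.3325, 0.0261]
ee_rot: [-3.133, 0.138, -0.02]
force: [-1.0, 0.8, 0.0]
width: 0.658
```

Emit:
play_rows --pt "0 0 0 0 0 0 -1" --pt "0 0 0 0 0 0 -1" --pt "0 0 -0.06 0 0 0 -1" --pt "0 0 -0.15 0 0 0 -1" --pt "0 0 -0.25 0 0 0 -1"

```text
clock: 10.1
position: [0.5041, 0.3299, 0.093]
ee_rot: [3.138, -0.137, 0.008]
force: [1.2, 0.3, 0.5]
width: 0.996
```

Emit:
play_rows --pt "0 0 -0.25 0 0 0 -1" --pt "0 0 -0.1 0 0 0 -1"

```text
clock: 10.3
position: [0.5041, 0.331, 0.1512]
ee_rot: [-3.136, 0.136, -0.012]
force: [0.2, 1.3, -0.4]
width: 0.999
```

```bash
python3 -c "
from plan import *
plan((.564,.215,.17),step=.04,grip=1)
cv2.imwrite('pics/s4.png',get_image('side')[80:300,180:400].repeat(2,0).repeat(2,1))
cv2.imwrite('pics/t4.png',get_image('top'))"
```

```text
clk 10.3 pos [0.5041 0.331  0.1512] F [ 0.2  1.3 -0.4] w 0.999 j [-0.26  0.54 -0.6   1.69  0.36  1.01 -1.07]
0 [0.116, 0.184, -0.031, -0.001, -0.004, 0.009, 1]
1 [0.117, 0.183, -0.031, -0.001, -0.004, 0.009, 1]
2 [0.118, 0.183, -0.031, -0.001, -0.004, 0.009, 1]
3 [0.119, 0.182, -0.031, -0.001, -0.004, 0.009, 1]
```

View pics/s4.png

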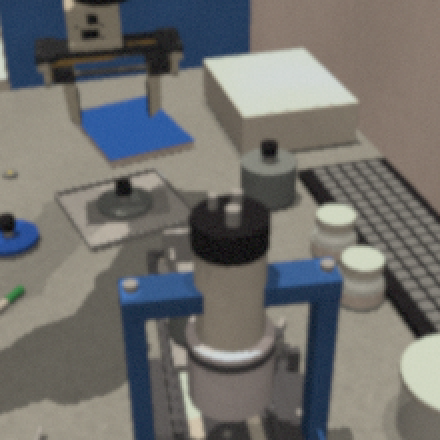

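View pics/t4.png

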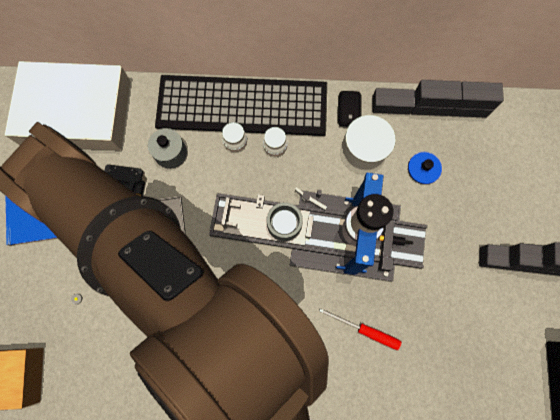

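The lid lies flat, knob up, at crop (122,200) in the tray. The pot at (285,222) is open and the carriage hasn't moved. Next I'll close the fingers and go behind the plate.

Emit:
play_rows --pt "0.12 0.19 -0.03 0 0 0.01 1" --pt "0.12 0.19 -0.03 0 0 0.01 1" --pt "0.12 0.19 -0.03 0 0 0.01 1" --pt "0.12 0.19 -0.03 0 0 0.01 1" --pt "0 0 0 0 0 0 1" --force 20

```text
clock: 10.9
position: [0.5653, 0.207, 0.1676]
ee_rot: [-3.135, 0.163, -0.01]
force: [1.2, -0.2, 0.1]
width: 0.612
```

Emit:
play_rows --pt "0 0 0 0 0 0 1" --pt "0 0 0 0 0 0 1" --pt "0 0 0 0 0 0 1" --pt "0 0 0 0 0 0 1" --pt "0 0 0 0 0 0 1"

```text
clock: 11.4
position: [0.5627, 0.2093, 0.1659]
ee_rot: [-3.136, 0.157, -0.004]
force: [-0.3, -0.1, -0.2]
width: 0.176
```

```bash
python3 -c "
from plan import *
plan((.5605,.185,.047),step=.025,grip=1)"
```

```text
clk 11.4 pos [0.5627 0.2093 0.1659] F [-0.3 -0.1 -0.2] w 0.176 j [-0.03  0.52 -0.6   1.68  0.33  1.04 -0.84]
0 [0.0, 0.033, 0.158, -0.001, -0.001, 0.002, 1]
1 [0.0, 0.033, 0.158, -0.001, -0.001, 0.002, 1]
2 [0.0, 0.033, 0.158, -0.001, -0.001, 0.002, 1]
3 [0.0, 0.033, 0.158, -0.001, -0.001, 0.002, 1]
4 [0.0, 0.033, 0.159, -0.001, -0.001, 0.002, 1]
```

Emit:
play_rows --pt "0 0.03 0.16 0 0 0 1" --pt "0 0.03 0.16 0 0 0 1" --pt "0 0.03 0.16 0 0 0 1" --pt "0 0.03 0.13 0 0 0 1" --pt "0 0 0.1 0 0 0 1"

```text
clock: 11.9
position: [0.5622, 0.1963, 0.059]
ee_rot: [-3.132, 0.149, -0.013]
force: [0.5, -0.0, 0.0]
width: 0.005
```

```bash
python3 -c "
from plan import *
plan((.5605,.185,.047),step=.025,grip=1)
cv2.imwrite('pics/s5.png',get_image('side')[80:300,180:400].repeat(2,0).repeat(2,1))
cv2.imwrite('pics/t5.png',get_image('top'))"
```

```text
clk 11.9 pos [0.5622 0.1963 0.059 ] F [ 0.5 -0.   0. ] w 0.005 j [-0.05  0.63 -0.54  1.8   0.43  0.82 -0.9 ]
0 [-0.005, 0.076, 0.079, -0.014, -0.016, 0.021, 1]
```

View pics/s5.png

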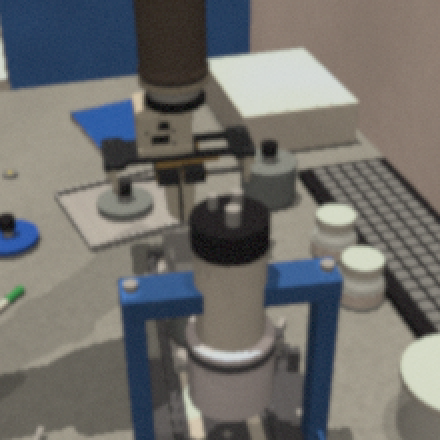

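View pics/t5.png

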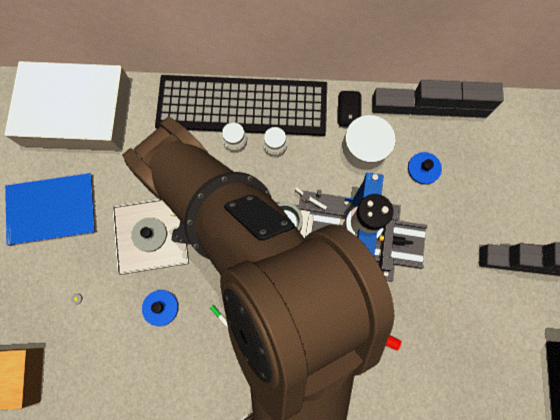

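The lid sits in the middle of the tray at (149,233). I'll estimate the portal's place from the two bolts on its beam (z = 0.30) to know roughly where the stop comes.

```bash
python3 -c "
from plan import *
a=ray('top',(375,177),.302);b=ray('top',(365.8,258.5),.302);print(a,b,np.linalg.norm(a-b));m=(a+b)/2
u=np.array([-.105,-.9945,0]);print(m,(m-[.541,.003,0])@u)
t=cv2.imread('pics/t5.png');g=cv2.cvtColor(t,6);mm=np.zeros_like(g);mm[220:245,138:162]=(g[220:245,138:162]<55)*255
n,l,st,ce=cv2.connectedComponentsWithStats(mm);i=1+st[1:,4].argmax();print('lid',ce[i],ray('top',ce[i],.043),st[i])
"
```

```text
[ 0.58272123 -0.16309747  0.302     ] [ 0.43002223 -0.14687672  0.302     ] 0.15355812901932797
[ 0.50637173 -0.1549871   0.302     ] 0.16075413497899088
lid [146.07 232.28] [0.50298198 0.32816908 0.043     ] [140 227  13  11 100]
```

Emit:
play_rows --pt "0 0.04 0.08 -0.01 -0.01 0.02 1" --pt "0 0 0 0 0 0 1"

```text
clock: 12.2
position: [0.5614, 0.1914, 0.0465]
ee_rot: [-3.136, 0.164, -0.003]
force: [-0.1, 0.1, -0.6]
width: 0.005
```

The beam's middle suggests a travel of about 160 mm. The lid is at (0.503, 0.328), which is 2 mm from the tray's centre. I'll push along tool +y.

Emit:
play_rows --pt "0 0.07 0 0 0 0 1" --pt "0 0.07 0 0 0 0 1" --pt "0 0.03 0 0 0 0 1" --pt "0 0.03 0 0 0 0 1"

```text
clock: 12.6
position: [0.5593, 0.1601, 0.0485]
ee_rot: [-3.134, 0.163, -0.008]
force: [-0.7, -0.5, 0.2]
width: 0.001
```

Emit:
play_rows --pt "0 0.03 0 0 0 0 1" --pt "0 0.03 0 0 0 0 1" --pt "0 0.03 0 0 0 0 1"

```text
clock: 12.9
position: [0.558, 0.1469, 0.0491]
ee_rot: [-3.132, 0.162, -0.009]
force: [0.7, 2.4, -2.1]
width: 0.004
```

Emit:
play_rows --pt "0 0.035 0.003 0 0 0 1" --pt "0 0.035 0.003 0 0 0 1" --pt "0 0.035 0.003 0 0 0 1" --pt "0 0.035 0.003 0 0 0 1" --pt "0 0.035 0.003 0 0 0 1"

```text
clock: 13.4
position: [0.5574, 0.1237, 0.049]
ee_rot: [-3.125, 0.157, -0.018]
force: [-0.0, 4.9, 5.0]
width: 0.006
```

```bash
python3 -c "
from plan import *
plan((.5525,.105,.047),step=.025,grip=1)"
```

```text
clk 13.4 pos [0.5574 0.1237 0.049 ] F [-0.   4.9  5. ] w 0.006 j [ 0.07  0.61 -0.54  1.87  0.43  0.76 -0.8 ]
0 [-0.02, 0.127, 0.012, -0.026, -0.022, 0.01, 1]
```

Emit:
play_rows --pt "-0.006 0.035 0.003 -0.006 -0.005 0.002 1" --pt "-0.006 0.035 0.003 -0.006 -0.005 0.002 1" --pt "-0.006 0.035 0.003 -0.006 -0.005 0.002 1" --pt "-0.005 0.035 0.003 -0.005 -0.005 0.002 1" --pt "-0.004 0.035 0.003 -0.005 -0.005 0 1"

```text
clock: 13.9
position: [0.5534, 0.0993, 0.0489]
ee_rot: [-3.134, 0.16, -0.008]
force: [0.2, 4.6, 4.7]
width: 0.005
```

```bash
python3 -c "
from plan import *
plan((.5498,.08,.047),step=.025,grip=1)
cv2.imwrite('pics/s6.png',get_image('side')[80:300,180:400].repeat(2,0).repeat(2,1))
cv2.imwrite('pics/t6.png',get_image('top'))"
```

```text
clk 13.9 pos [0.5534 0.0993 0.0489] F [0.2 4.6 4.7] w 0.005 j [ 0.11  0.61 -0.54  1.88  0.43  0.77 -0.77]
0 [-0.011, 0.13, 0.012, -0.007, -0.009, 0.006, 1]
```

View pics/s6.png

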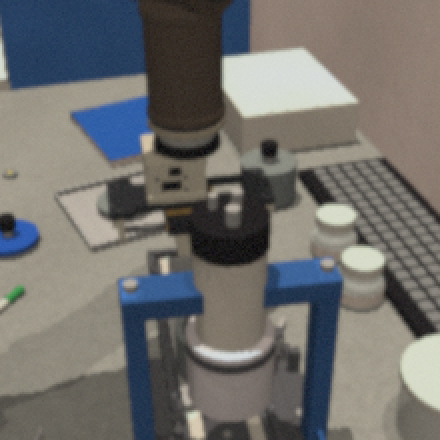

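View pics/t6.png

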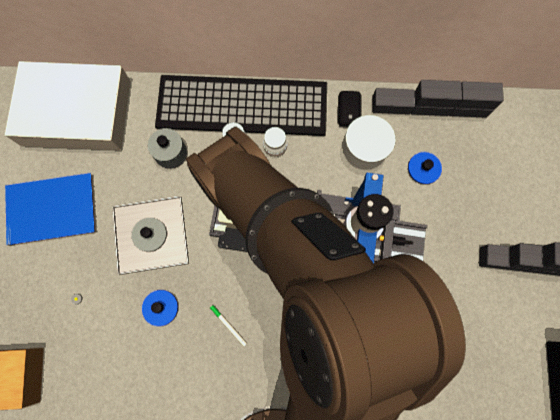

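Emit:
play_rows --pt "-0.005 0.035 0.003 -0.003 -0.003 0.002 1" --pt "-0.005 0.035 0.003 -0.003 -0.003 0.002 1" --pt "-0.004 0.035 0.003 -0.003 -0.003 0.002 1" --pt "-0.004 0.035 0.003 -0.003 -0.003 0.002 1" --pt "-0.004 0.035 0.003 -0.003 -0.003 0 1"

```text
clock: 14.5
position: [0.5479, 0.0733, 0.047]
ee_rot: [3.135, -0.165, -0.002]
force: [0.4, 4.7, 3.8]
width: 0.005
```

Emit:
play_rows --pt "-0.004 0.03 0.003 -0.004 -0.003 0.002 1" --pt "-0.004 0.03 0.003 -0.004 -0.003 0.002 1" --pt "-0.004 0.03 0.003 -0.003 -0.003 0.002 1" --pt "-0.004 0.025 0.003 -0.003 -0.003 0.002 1"

```text
clock: 14.9
position: [0.5439, 0.0551, 0.0454]
ee_rot: [3.128, -0.172, -0.011]
force: [3.2, 4.9, 3.7]
width: 0.001
```

```bash
python3 -c "
from plan import *
plan((.5445,.03,.047),step=.025,grip=1)
cv2.imwrite('pics/s7.png',get_image('side'))"
```

```text
clk 14.9 pos [0.5439 0.0551 0.0454] F [3.2 4.9 3.7] w 0.001 j [ 0.18  0.6  -0.54  1.91  0.44  0.76 -0.72]
0 [0.011, 0.083, -0.005, 0.009, 0.007, -0.004, 1]
1 [0.011, 0.083, -0.005, 0.009, 0.007, -0.004, 1]
```

View pics/s7.png

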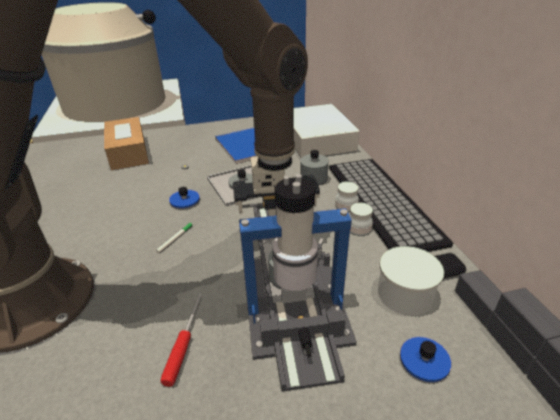

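The side view shows the arm's elbow high and clear of the detector (295,190) and the portal. Now small steps toward the pawl zone.

Emit:
play_rows --pt "0.004 0.025 0 0.005 0.003 0 1" --pt "0.004 0.025 0 0.005 0.003 0 1" --pt "0.003 0.025 0 0 0 0 1"

```text
clock: 15.25
position: [0.5435, 0.0428, 0.0452]
ee_rot: [3.133, -0.172, -0.008]
force: [0.6, 5.4, 4.7]
width: 0.007
```

Emit:
play_rows --pt "0.003 0.025 0 0 0 0 1" --pt "0.002 0.025 0 0 0 0 1" --pt "0.002 0.025 0 0 0 0 1"

```text
clock: 15.55
position: [0.5422, 0.0319, 0.0452]
ee_rot: [3.134, -0.171, -0.01]
force: [-3.6, 10.4, 5.3]
width: 0.007
```

Emit:
play_rows --pt "0.002 0.025 0 0 0 0 1" --pt "0.002 0.025 0 0 0 0 1" --pt "0.002 0.025 0 0 0 0 1"

```text
clock: 15.85
position: [0.5408, 0.0272, 0.0453]
ee_rot: [-3.131, 0.163, 0.012]
force: [1.8, 13.1, -0.2]
width: 0.01
```

Emit:
play_rows --pt "0 0.022 0 0 0 0 1" --pt "0 0.022 0 0 0 0 1" --pt "0 0.022 0 0 0 0 1"

```text
clock: 16.15
position: [0.5405, 0.0249, 0.0454]
ee_rot: [-3.121, 0.155, 0.008]
force: [2.5, 11.7, 0.1]
width: 0.004
```

```bash
python3 -c "
from plan import *
plan((.5404,-.01,.047),step=.025,grip=1)"
```

```text
clk 16.15 pos [0.5405 0.0249 0.0454] F [ 2.5 11.7  0.1] w 0.004 j [ 0.27  0.59 -0.56  1.93  0.42  0.74 -0.63]
0 [0.011, 0.116, -0.007, -0.016, 0.006, 0.006, 1]
1 [0.012, 0.116, -0.006, -0.016, 0.006, 0.006, 1]
```

Emit:
play_rows --pt "0.004 0.03 0 -0.006 0.002 0 1" --pt "0.004 0.03 0 -0.006 0.002 0 1" --pt "0.003 0.03 0 -0.006 0.002 0 1"

```text
clock: 16.45
position: [0.5398, 0.0192, 0.0454]
ee_rot: [-3.121, 0.146, 0.005]
force: [-0.2, 12.1, 2.8]
width: 0.004
```

Emit:
play_rows --pt "0.004 0.03 0 -0.006 0.002 0 1" --pt "0.004 0.03 0 -0.006 0.002 0 1" --pt "0.003 0.03 0 -0.006 0.002 0 1"

```text
clock: 16.75
position: [0.5391, 0.013, 0.0454]
ee_rot: [-3.121, 0.138, 0.002]
force: [1.2, 12.4, 2.9]
width: 0.008
```

Emit:
play_rows --pt "0.004 0.03 0 -0.006 0.003 0.004 1" --pt "0.004 0.03 0 -0.006 0.003 0.004 1" --pt "0.004 0.03 0 -0.006 0.003 0.004 1" --pt "0.004 0.03 0 -0.006 0.003 0.004 1"

```text
clock: 17.15
position: [0.5382, 0.0034, 0.0454]
ee_rot: [-3.123, 0.142, -0.004]
force: [0.1, 9.5, 4.5]
width: 0.005
```

Emit:
play_rows --pt "0.004 0.03 0 -0.006 0.003 0.004 1" --pt "0.004 0.03 0 -0.006 0.003 0.004 1" --pt "0.004 0.03 0 -0.006 0.003 0.004 1"

```text
clock: 17.45
position: [0.5374, -0.0043, 0.0455]
ee_rot: [-3.125, 0.145, -0.009]
force: [0.0, 12.6, 3.5]
width: 0.001
```

```bash
python3 -c "
from plan import *
plan((.5394,-.018,.047),step=.025,grip=1)
cv2.imwrite('pics/s8.png',get_image('side')[160:400,200:400].repeat(3,0)[:600].repeat(3,1))"
```

```text
clk 17.45 pos [ 0.5374 -0.0043  0.0455] F [ 0.  12.6  3.5] w 0.001 j [ 0.32  0.58 -0.55  1.94  0.43  0.73 -0.58]
0 [0.022, 0.09, -0.011, -0.027, -0.01, 0.025, 1]
```

View pics/s8.png

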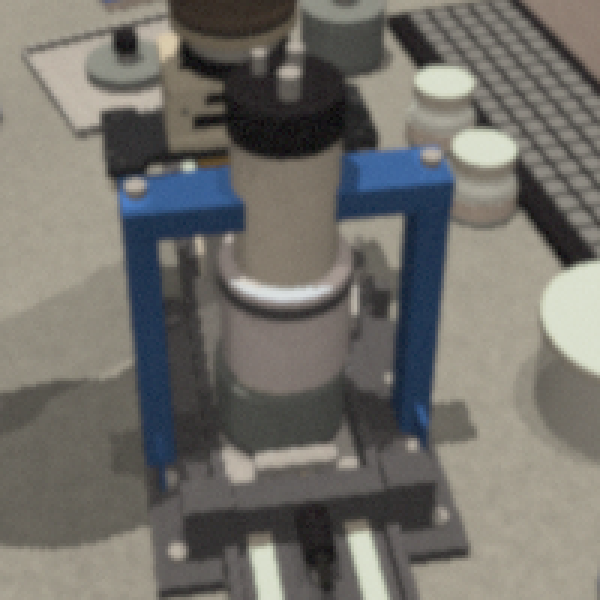

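The pot is nearly under the detector, and the carriage's nose at crop (295,458) is close to the end stop. I'll keep going gently.

Emit:
play_rows --pt "0.004 0.028 0 -0.008 0 0.004 1" --pt "0.004 0.028 0 -0.008 0 0.004 1"

```text
clock: 17.7
position: [0.537, -0.0079, 0.0454]
ee_rot: [-3.127, 0.146, -0.007]
force: [0.3, 13.3, 3.2]
width: 0.007
```

Emit:
play_rows --pt "0.004 0.028 0 -0.008 0 0.004 1" --pt "0.004 0.028 0 -0.008 0 0.004 1"

```text
clock: 17.9
position: [0.5367, -0.0106, 0.0455]
ee_rot: [-3.128, 0.147, -0.006]
force: [0.3, 18.2, 0.7]
width: 0.005
```

Emit:
play_rows --pt "0.004 0.028 0 -0.008 0 0.004 1" --pt "0.004 0.028 0 -0.008 0 0.004 1"

```text
clock: 18.1
position: [0.5367, -0.0106, 0.0455]
ee_rot: [-3.126, 0.144, -0.005]
force: [1.7, 16.5, 2.3]
width: 0.009
```

Emit:
play_rows --pt "0.002 0.036 0 -0.006 0 0.004 1"

```text
clock: 18.2
position: [0.5366, -0.0106, 0.0455]
ee_rot: [-3.122, 0.142, -0.006]
force: [2.6, 22.5, -0.9]
width: 0.009
```

Emit:
play_rows --pt "0 0.036 0 -0.006 0 0.004 1"

```text
clock: 18.3
position: [0.5367, -0.0105, 0.0456]
ee_rot: [-3.118, 0.139, -0.008]
force: [3.0, 20.5, -1.2]
width: 0.005
```

```bash
python3 -c "
from plan import *
plan((.5394,-.018,.047),step=.025,grip=1)
im=get_image('side');cv2.imwrite('pics/s9f.png',im);cv2.imwrite('pics/s9.png',im[260:360,240:370].repeat(6,0)[:600].repeat(6,1))"
```

```text
clk 18.3 pos [ 0.5367 -0.0105  0.0456] F [ 3.  20.5 -1.2] w 0.005 j [ 0.34  0.58 -0.56  1.95  0.43  0.72 -0.56]
0 [0.023, 0.048, -0.01, -0.041, -0.008, 0.032, 1]
```

View pics/s9.png

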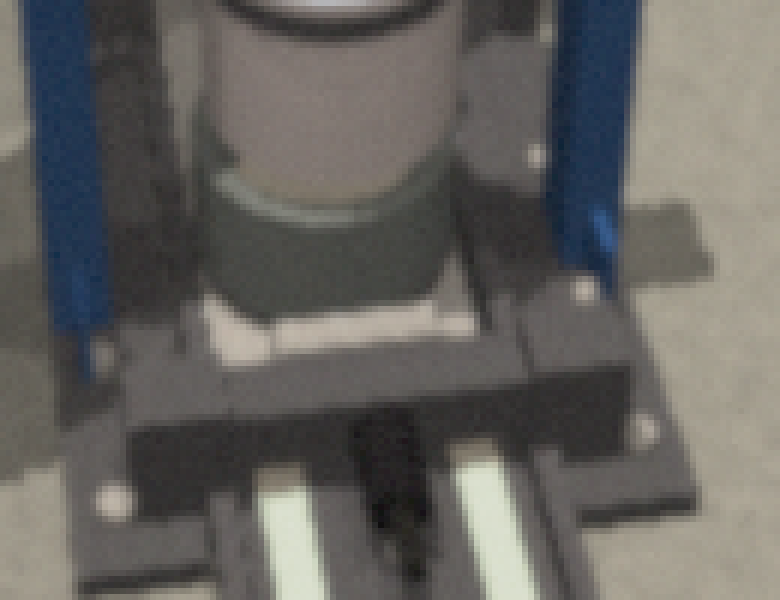

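The nose sits against the end stop (crop (350,330)), and a rise from 16 to 22 N brought no further motion. So this is the firm stop. I'll back off slowly and see whether it stays.

Emit:
play_rows --pt "0 -0.01 0 -0.008 0 0.006 1" --pt "0 -0.01 0 -0.008 0 0.006 1" --pt "0 -0.015 0 -0.008 0 0.006 1"

```text
clock: 18.65
position: [0.5344, -0.0072, 0.0441]
ee_rot: [-3.132, 0.156, 0.001]
force: [0.5, -0.2, -0.6]
width: -0.001
```

Emit:
play_rows --pt "0 -0.03 0 0 0 0 1" --pt "0 -0.06 0 0 0 0 1" --pt "0 -0.1 0 0 0 0 1" --pt "0 0 0 0 0 0 1"

```text
clock: 19.05
position: [0.5363, 0.0213, 0.0435]
ee_rot: [-3.135, 0.16, 0.005]
force: [0.1, 0.5, -0.9]
width: 0.006
```

```bash
python3 -c "
from plan import *
plan((.5434,.02,.15),step=.04,grip=1)
im=get_image('side');cv2.imwrite('pics/s10.png',im[260:360,240:370].repeat(6,0)[:600].repeat(6,1))
cv2.imwrite('pics/t10.png',get_image('top'))
a=cv2.imread('pics/s9f.png');print(np.abs(im[300:335,270:320].astype(int)-a[300:335,270:320]).mean())"
```

```text
clk 19.05 pos [0.5363 0.0213 0.0435] F [ 0.1  0.5 -0.9] w 0.006 j [ 0.26  0.59 -0.54  1.94  0.44  0.73 -0.65]
0 [0.015, 0.001, -0.237, -0.002, 0.002, 0.002, 1]
1 [0.016, 0.001, -0.237, -0.002, 0.002, 0.002, 1]
2 [0.016, 0.001, -0.237, -0.002, 0.002, 0.002, 1]
5.2297142857142855
```

View pics/s10.png

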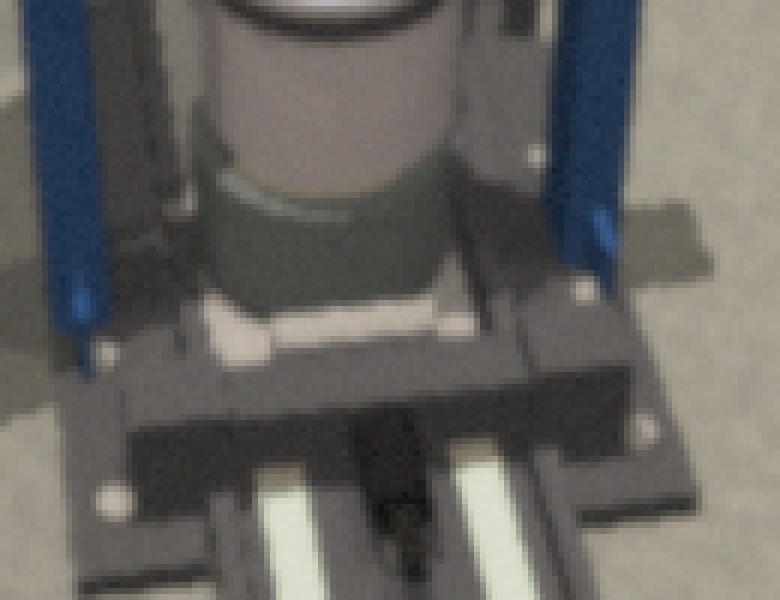

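View pics/t10.png

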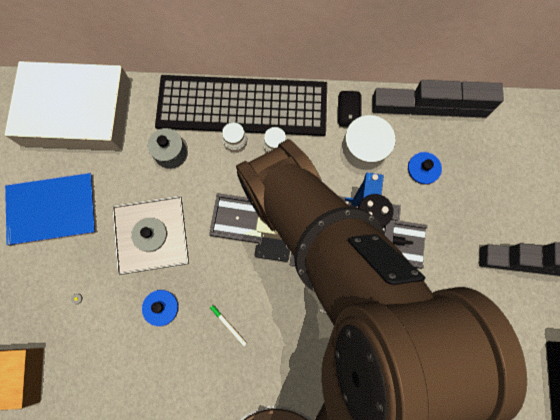

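Let go, the carriage came back only about 1 px, which suits a latched rest. I'll lift the arm clear and check the pawl from the top.

Emit:
play_rows --pt "0.01 0 -0.24 0 0 0 1" --pt "0.01 -0.1 -0.24 0 0 0 1" --pt "0 -0.2 -0.24 0 0 0 1" --pt "0 -0.25 -0.1 0 0 0 1" --pt "0 -0.25 0 0 0 0 1"

```text
clock: 19.65
position: [0.5521, 0.1316, 0.169]
ee_rot: [3.132, -0.183, -0.013]
force: [0.2, 0.6, -0.3]
width: 0.006
```

Emit:
play_rows --pt "0 -0.25 -0.1 0 0 0 1" --pt "0 -0.25 0 0 0 0 1" --pt "0 -0.25 0 0 0 0 1" --pt "0 -0.1 0 0 0 0 1"

```text
clock: 20.05
position: [0.5679, 0.2642, 0.1857]
ee_rot: [3.133, -0.184, -0.009]
force: [-0.5, 0.1, 0.4]
width: 0.006
```

```bash
python3 -c "
from plan import *
plan((.5434,.25,.2),step=.04,grip=1)
im=get_image('top');cv2.imwrite('pics/t11f.png',im)
a=cv2.imread('pics/top0.png')
f=lambda i:cv2.resize(i[165:275,200:400],None,fx=4,fy=4,interpolation=2)[:,:]
cv2.imwrite('pics/t11.png',f(im)); cv2.imwrite('pics/t11p.png',np.hstack([cv2.resize(x[180:240,280:340],None,fx=6.5,fy=6.5,interpolation=2) for x in (a,im)]))"
```

```text
clk 20.05 pos [0.5679 0.2642 0.1857] F [-0.5  0.1  0.4] w 0.006 j [-0.11  0.55 -0.62  1.58  0.34  1.13 -0.93]
0 [-0.151, 0.114, -0.094, 0.007, 0.011, -0.024, 1]
```

View pics/t11.png

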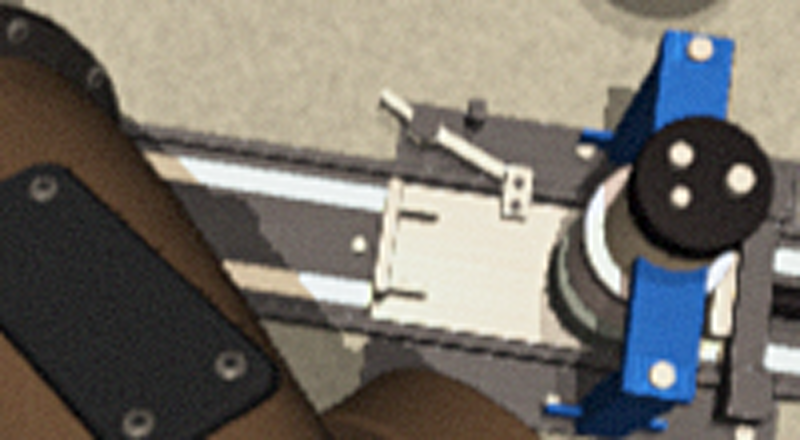

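View pics/t11p.png

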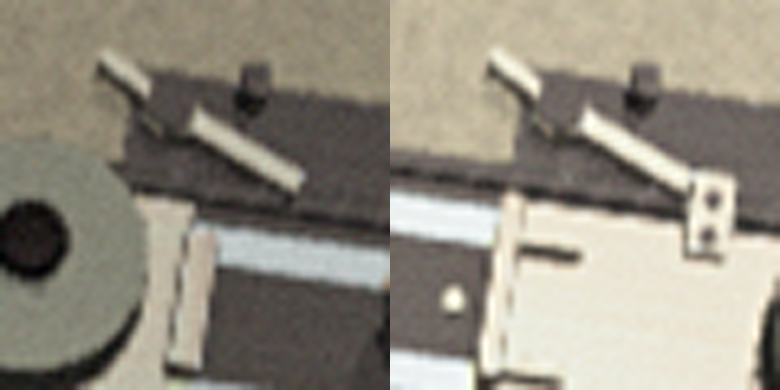

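In the top crop the pawl has the same angle as at the start (closed), and its tip sits right behind the carriage's lug at crop (505,180), so the carriage is latched. The arm is in the air, touching nothing, and the force reads about zero. I'll hand the job in.

```bash
python3 -c "
from h import *
s=observe();print(s['force'].round(1),abs(s['dq']).max())
sign_off()"
```

```text
[0.4 2.1 0.3] 0.051813900792903746
the job is handed in; nothing more can be done
```

The lid is in the steel tray and the carriage is latched home. I handed the job in at about 20 s of the 67 s allowed; `sign_off` gives no verdict.

- **Lid:** I lifted it by its knob and set it down flat, knob up. After release it measured at (0.503, 0.328), about 2 mm from the tray's centre. While setting it down I pressed the tool about 42 N onto the tray to confirm contact, then eased off before opening.
- **Carriage:** I pushed it about 165 mm to the firm stop, close to the 160 mm I estimated from the portal. The wrist sensor read about 22 N at most between rows, under the 35 N limit.
- **Latch:** After I let go, the carriage came back only about 1 px. The top view shows the pawl at its starting (closed) angle, with its tip right behind the lug. I could not read the plunger or pawl values directly; this rests on the pictures and the force.
- **Other objects:** The jars, beaker and spare pot looked unmoved in the pictures; I did not measure them.
- **At hand-in:** The arm was clear of everything. It still read a slight drift of 0.05 rad/s, and one force component read 2.1 N in free air.

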